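# Set the round panel meter upright and press it home

## Task

The round panel meter in the lid of the grey control box stands proud in its cutout, turned the wrong way. Push it round by the lugs on its edge, without lifting it out, until the notch in its bezel faces the steel key on the lid; then press the bezel down, feeling for the key, until the meter snaps in and sits flush on the lid all round. Keep off the glass, use no more than firm thumb pressure, and leave the other things on the bench and lid where they are.

Things in the scene. Friction and masses are not known exactly. Their poses are not given: they have to be found in the camera images.
- enclosure: grey control box, fixed, 220 x 300 mm and 90 mm high; origin at the centre of its underside, straight below the centre of the cutout; z up; its -x axis points from the cutout centre to the key. Its lid is a flat plate; three fitted push buttons stand at its +y edge
- cutout (a point): centre of the round 78.4 mm cutout, on the lid's top face (90 mm above the bench), axes as the box; straight below it is the middle of the meter
- key (a point): the steel locating key: a bar 10 mm wide and 4.5 mm high, lying radially on the lid from 44 to 64 mm from the cutout centre, its outer end showing beyond the bezel, with a dark scribed line on the lid outside it. This point is on the lid's top face at the middle of the key's width, 46.5 mm from the cutout centre
- meter: round black panel meter, 0.34 kg, loose in the cutout: a bezel 100 mm across and 10 mm thick over a can 76 mm across and 22 mm deep that hangs in the cutout. Origin at the centre of the bezel's underside, z up; the notch is towards its -x. At first a sprung seating ring (84 mm across, round the cutout) holds the bezel 6.5 mm above the lid, clear of the key. More than 30 N on it would break it
- lug (a point): centre of one of the three equal thumb lugs, half-way up the bezel, 56 mm from the meter's centre towards its +x; the other two are at 120 degrees either side. Each is 14 mm wide, the bezel's full thickness, and stands out to 62 mm from the centre. Standing proud, the meter turns all round when a lug is pushed sideways with 1 to 6 N and stops soon after; it has 1.2 mm play sideways
- notch (a point): the notch in the bezel's edge, 11.5 mm wide and 8 mm deep, through the whole thickness; this point is in its middle, at the bezel's underside, 46.5 mm from the centre. Over the key it has 0.75 mm play on either side (0.9 degrees); with the meter farther off, turned or shifted, the bezel lands on the key when pressed, after about 2 mm, and goes no further until it is worked round
- bezel_top (a point): centre of the meter's front, level with the bezel's top face, 10 mm above its underside. The flat ring to press on runs from 31 to 50 mm from the centre. With the notch over the key, pressing down with some 8 to 18 N sinks the seating ring; the bezel goes down 6.5 mm until it lies on the lid, where hidden spring catches snap in and hold it
- glass: the meter's clear glass, 60 mm diameter in the middle of the front, standing 1 mm above the bezel; origin at the meter's origin. Must not be pressed
- relay: small clear relay, 21 x 27 x 34 mm, loose on the lid near its -y edge; to be left alone
- locknut: steel lock nut, 28 mm, loose on the lid near its -y edge; to be left alone
- stripper: wire strippers on the bench, to be left alone
- crimper: crimping pliers on the bench, to be left alone
- driver: screwdriver on the bench, to be left alone
- tape: roll of tape on the bench, to be left alone
- terminals: terminal block on the bench, to be left alone
- tray: small parts tray on the bench, to be left alone
Mind the look-alikes: they are no part of the job. Leave any red look-alike of the meter alone.

How it is judged:
By the outcome, as a careful person would: the job done as asked, in the order asked, and still so for the second after the job is handed in, with the robot touching nothing.
It also fails if it takes over 70 s, if anything falls off the work surface, if the arm or the gripper's body presses on something with over 40 N, if the wrist force passes 120 N, or if a joint passes its speed limit or range.

## Robot

A 7-joint arm with a two-finger parallel gripper is mounted at the origin on the work surface. World frame = base frame: x ahead of the robot, y to its left, z up, the work surface at z = 0. Lengths are in m, angles in rad, forces in N, time in s.
With the tool pointing down it reaches from about 0.4 to 0.85 m from the base axis. Payload 4.5 kg.
Tool frame: the origin (TCP) lies on the centre line of the jaws, within the pads' length; the fingertips stand 11 mm ahead of it and the grasp point (between the pads) lies 8 mm behind it; y points along the fingers, x is the direction in which the jaws open and shut, and the axes are right-handed (so a half turn about y gives the same grasp; the last joint's range is limited). The gripper opens to 85 mm and grips with 20 to 120 N. Pads are 22 mm wide; open, the fingers measure 114 mm over their backs; the gripper's body (76 mm by 85 mm) begins 54 mm behind the grasp point. The pads swing forward as they close: fully open they stand 13 mm farther back than shut.
Start: joints at [-1.304, 0.689, -0.195, 1.565, 0.157, 0.902, -0.215], TCP at [0.144, 0.608, 0.214] pointing down, gripper open.
Joint ranges: [-3.01, 3.01], [-0.46, 2.08], [-1.47, 1.51], [0.13, 2.56], [-1, 4.14], [0.04, 2.09], [-2.66, 2.66]. Speed limits (rad/s): [2.57, 2.57, 3.14, 3.14, 3.14, 3.14, 3.14].

## Interface

Orientations are given as a unit quaternion [x, y, z, w].
In Python, from rig import bot gives the robot as it stands. The module is installed in compiled form; this text tells all that it offers.
- The arm moves only by the tool step_arm, never from a script. Its arguments are lists of equal length, an entry for each row: "gripper": the closure, from 0 (fully open) to 1 (shut); "offset": the shift along the tool's x, y, z in m, a list of three; "turn": the turn, a rotation vector about the tool's x, y, z in degrees, a list of three. In form: {"gripper": [gripper, ...], "offset": [[tx, ty, tz], ...], "turn": [[ax, ay, az], ...]}. A call has 1 to 10 rows; each row shifts and turns the commanded pose from where the row before left it, along the tool's axes as they then stand; what a row does not reach is not made up. A row lasts 1/10 s, in which the tool goes at most 50 mm and 8.59 degrees, less where a joint would pass 70% of its speed; a pose out of reach is approached as far as the arm can. A call with a gripper value outside its range is refused whole. The fingers move at their own pace and stop on an object; "grip_force" is the grip in N (left out, the last holds). Time passes only in rows, so rows that do not move let the fingers close. It gives the time, the measured TCP pose, the force and the opening at its end, in the units of the state.
- bot.state(): the state, without advancing time (a new reading comes with each control period).
- bot.get_image(name): name is "scene" or "top"; returns a dict with "image" (384x512x3 uint8, blue, green, red), "mtx" (3x3 intrinsics, pixels), "dist" ([k1, k2, p1, p2, k3] as OpenCV has them; the pictures are not rectified), "R" (3x3) and "t" (3): a world point X has camera coordinates R X + t. Camera axes: x right, y down, z forward; pixel columns grow to the right and rows downward; lengths in m; the calibration is good to about 2 mm. A picture is of the moment at which its call begins. There is no depth.
- bot.finish_job(): hands the job in, once; it reports no verdict.
The state is a dict: "t": time; "qpos": joint angles; "joint_velocities": joint speeds; "joint_efforts": joint torques, N m; "position": TCP position; "ee_rot": TCP orientation; "contact_force": force on the tool from outside, world axes, zero at the start; "moment": the same for the moment, N m; "opening": finger opening in m.
Only numpy, scipy, OpenCV 4.12 (cv2) and the standard library are available. Lean on these libraries where they do the work, as an engineer would, in place of code of your own. Each camera call takes 0.05 s, during which the arm holds its last target. There are 200 camera calls.

## Working session

There is one attempt and no reset: what is moved stays moved. The work goes in short steps, Python scripts to look and compute and a tool call to move; the robot and the scene stay as the last step left them, time stands still between calls to the robot, and variables do not carry over. Pictures are saved under pics/ and viewed, about 8 in all and at most 12, crops included, and the job is handed in when it is done.

Besides the shell and the picture viewer there is one more tool, called after "Call:" in YAML: its name, and indented under it one key for each argument. step_arm: Moves the arm, as the interface text tells. Its arguments: {"type":"object","properties":{"gripper":{"type":"array"},"offset":{"type":"array"},"turn":{"type":"array"},"grip_force":{"type":"number"}},"required":["gripper","offset","turn"]}

```bash
mkdir -p pics; ls; python3 - <<'E'
from rig import bot
import cv2,numpy as np
for n in("scene","top"):
    d=bot.get_image(n); cv2.imwrite(f"pics/{n}0.png",d["image"])
    np.savez(f"pics/{n}0.npz",**d)
    print(n,d["mtx"].tolist(),d["dist"],d["R"].round(4).tolist(),d["t"].round(4))
s=bot.state();print({k:np.round(v,4).tolist() for k,v in s.items()})
E
```

```text
pics
scene [[348.1993825674696, 0.0, 257.0336170953362], [0.0, 348.1993825674696, 194.2160669172438], [0.0, 0.0, 1.0]] [-0.09493899  0.          0.          0.          0.        ] [[-0.6483, 0.7614, -0.0003], [0.4782, 0.4069, -0.7783], [-0.5925, -0.5047, -0.6279]] [ 0.3346 -0.1597  1.3443]
top [[428.9786401206852, 0.0, 260.43178256375813], [0.0, 428.9786401206852, 191.8843135802679], [0.0, 0.0, 1.0]] [-0.10121739  0.          0.          0.          0.        ] [[-0.0421, -0.9991, -0.0006], [-0.9784, 0.0414, -0.2025], [0.2024, -0.008, -0.9793]] [-0.0023  0.5157  1.4898]
{'t': 0.1, 'qpos': [-1.3042, 0.6899, -0.1945, 1.5662, 0.1573, 0.9025, -0.2151], 'joint_velocities': [-0.0005, -0.0021, 0.0001, -0.0022, -0.001, -0.0, 0.0021], 'joint_efforts': [-0.0011, -54.0604, -1.271, -15.8988, 0.0092, 0.0044, 0.0], 'position': [0.1441, 0.6075, 0.2136], 'ee_rot': [0.5551, 0.4381, -0.439, -0.5543], 'contact_force': [-0.1854, 0.0008, -0.5333], 'moment': [0.0342, -0.0358, -0.0244], 'opening': 0.0854}
```

```bash
python3 -c "
import cv2
for n in('scene','top'):
    cv2.imwrite(f'pics/{n}0b.png',cv2.resize(cv2.imread(f'pics/{n}0.png'),(800,600),interpolation=cv2.INTER_CUBIC))"
```

```text
(no output)
```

View pics/scene0b.png

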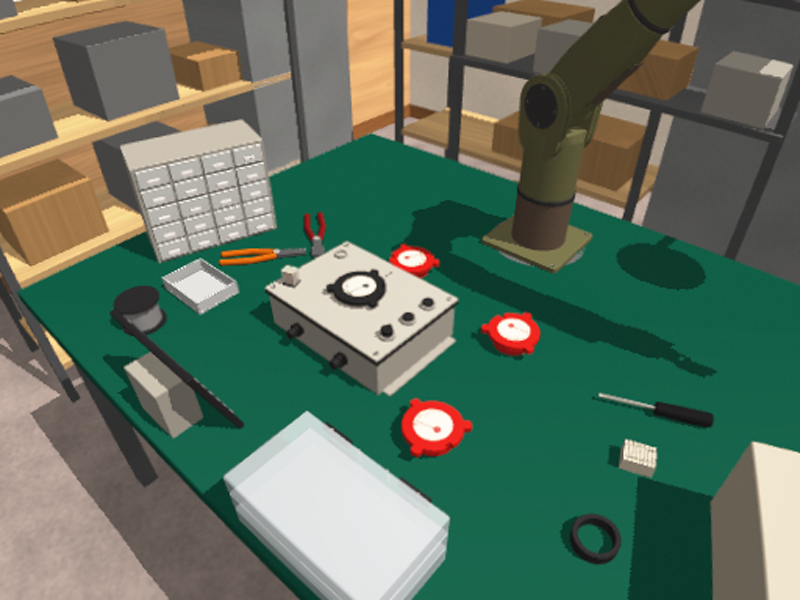

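View pics/top0b.png

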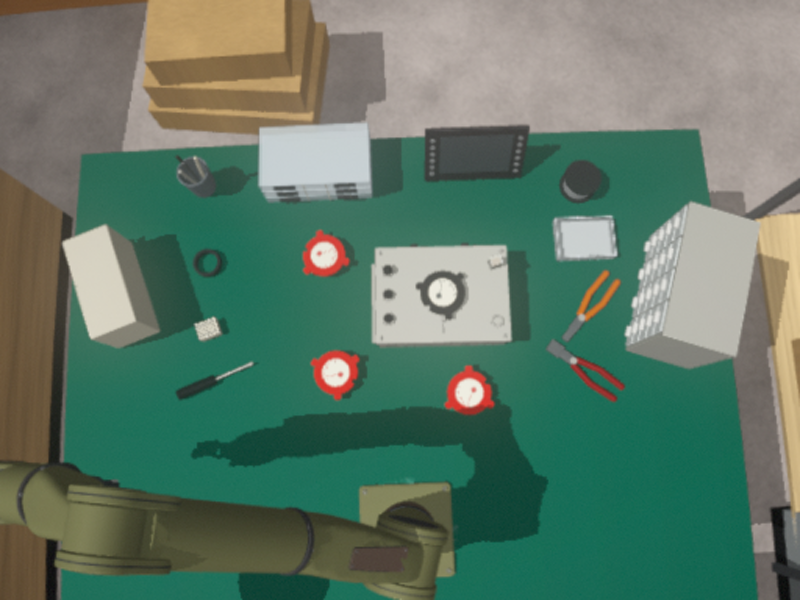

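```bash
cat > h.py <<'E'
import cv2,numpy as np
from rig import bot
def load(n): return dict(np.load(f"pics/{n}.npz"))
def proj(d,X):
    X=np.asarray(X,float).reshape(-1,3)
    return cv2.projectPoints(X,cv2.Rodrigues(d["R"])[0],d["t"],d["mtx"],d["dist"])[0].reshape(-1,2)
def ray(d,uv):
    p=cv2.undistortPoints(np.array(uv,float).reshape(-1,1,2),d["mtx"],d["dist"]).reshape(-1,2)
    v=np.c_[p,np.ones(len(p))]@d["R"]; return -d["R"].T@d["t"],v
def atz(d,uv,z):
    c,v=ray(d,uv); return c+v*((z-c[2])/v[:,2])[:,None]
def tri(d1,u1,d2,u2):
    c1,v1=ray(d1,u1);c2,v2=ray(d2,u2);out=[]
    for a,b in zip(v1,v2):
        s=np.linalg.lstsq(np.c_[a,-b],c2-c1,rcond=None)[0]
        out.append(((c1+s[0]*a)+(c2+s[1]*b))/2)
    return np.array(out)
def ortho(d,cx,cy,z,half,px):
    # picture: column = -y (left is +y), row = -x (up is +x)
    g=np.linspace(-half,half,px); Y,X=np.meshgrid(-g,-g)
    P=np.c_[(cx+X).ravel(),(cy+Y).ravel(),np.full(X.size,z)]
    m=proj(d,P).astype(np.float32).reshape(px,px,2)
    return cv2.remap(d["image"],m[...,0],m[...,1],cv2.INTER_CUBIC)
E
python3 - <<'E'
from h import *
k=512/800
T,S=load("top0"),load("scene0")
# meter centre guess, lid corners
print(tri(T,[(442*k,293*k)],S,[(358*k,287*k)]))
print(atz(T,np.array([(376,248),(508,246),(511,341),(373,343),(442,293)])*k,.09))
c=atz(T,[(442*k,293*k)],.1065)[0]
a=ortho(T,c[0],c[1],.1065,.08,400);b=ortho(S,c[0],c[1],.1065,.08,400)
print(c)
cv2.imwrite("pics/o1.png",np.hstack([a,b]))
E
```

```text
[[ 0.51884177 -0.10392034  0.09892556]]
[[ 0.63115108  0.04166218  0.09      ]
 [ 0.62338597 -0.26026728  0.09      ]
 [ 0.40431125 -0.25094622  0.09      ]
 [ 0.41298735  0.05546635  0.09      ]
 [ 0.51978297 -0.10329256  0.09      ]]
[ 0.5162353  -0.10226752  0.1065    ]
```

View pics/o1.png

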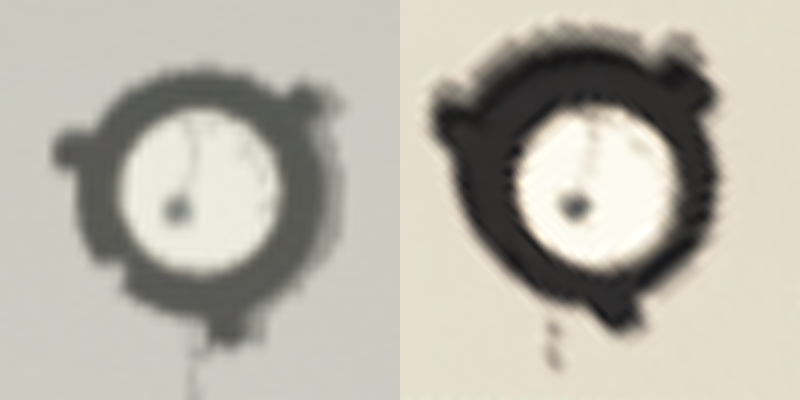

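```bash
cat >> h.py <<'E'
from scipy.optimize import minimize
def outline(x,y,yaw,z):
    a=np.radians(np.arange(0,360,.5)); r=np.full(a.size,.050)
    for L in (0,120,240):
        d=(a-np.radians(L)+np.pi)%(2*np.pi)-np.pi
        r[np.abs(d)<np.arcsin(.007/.060)]=.062
    d=(a-np.pi); r[np.abs(d)<np.arcsin(.00575/.048)]=.042
    return np.c_[x+r*np.cos(a+yaw),y+r*np.sin(a+yaw),np.full(a.size,z)]
def mask(d,p,zb,win,ss=8):
    u0,v0,u1,v1=win; m=np.zeros(((v1-v0)*ss,(u1-u0)*ss),np.uint8)
    f=lambda P:np.round(((proj(d,P)-[u0,v0]+.5)*ss)*16).astype(np.int32)
    for z in np.linspace(zb,zb+.010,6): cv2.fillPoly(m,[f(outline(*p,z))],255,shift=4)
    a=np.radians(np.arange(0,360,3))
    cv2.fillPoly(m,[f(np.c_[p[0]+.03*np.cos(a),p[1]+.03*np.sin(a),np.full(a.size,zb+.011)])],0,shift=4)
    return cv2.GaussianBlur(cv2.resize(m,(u1-u0,v1-v0),interpolation=cv2.INTER_AREA).astype(float)/255,(0,0),.4)
def fit(d,p0,zb=.0965):
    g=d["image"].mean(2); q=proj(d,outline(*p0,zb+.005))
    lo=np.floor(q.min(0)).astype(int)-4; hi=np.ceil(q.max(0)).astype(int)+5; win=(*lo,*hi)
    I=g[lo[1]:hi[1],lo[0]:hi[0]]
    c=proj(d,[[p0[0],p0[1],zb+.011]])[0]-lo
    yy,xx=np.mgrid[:I.shape[0],:I.shape[1]]; w=np.hypot(xx-c[0],yy-c[1])>np.ptp(q[:,0])*.2
    def cost(p,out=False):
        m=mask(d,p,zb,win); A=np.c_[m[w],1-m[w]]
        s,*_=np.linalg.lstsq(A,I[w],rcond=None); r=A@s-I[w]
        return np.abs(r).mean()
    best=None
    for dy in (-8,-3,0,3,8):
        s=np.array([p0]*4,float); s[:,2]+=np.radians(dy)
        s[1,0]+=.003;s[2,1]+=.003;s[3,2]+=np.radians(3)
        r=minimize(cost,s[0],method="Nelder-Mead",options=dict(initial_simplex=s,xatol=1e-5,fatol=1e-4))
        if best is None or r.fun<best.fun: best=r
    return best.x,best.fun
E
python3 - <<'E'
from h import *
T,S=load("top0"),load("scene0")
for d in(T,S):
    p,c=fit(d,[.516,-.1025,np.radians(-47)]); print(p[:2].round(4),np.degrees(p[2]).round(2),c)
# lid edges in ortho of top, z=.09
n=1000;o=ortho(T,.516,-.1025,.09,.2,n).astype(float); sat=o.max(2)-o.min(2)
st=.4/(n-1)
# far edge (+x): columns for y in -.22...0.02
pts=[]
for y in np.arange(-.22,.02,.004):
    c=int((-(y+.1025)+.2)/st); prof=cv2.GaussianBlur(sat[:,c:c+1],(1,9),0)[:,0]
    rr=np.arange(int(.05/st),int(.13/st)); k=rr[np.argmax(prof[rr]-prof[rr+6])]+3
    pts.append((.516+.2-k*st,y))
pts=np.array(pts); f=np.polyfit(pts[:,1],pts[:,0],1)
for _ in range(3):
    r=pts[:,0]-np.polyval(f,pts[:,1]); pts=pts[np.abs(r)<2*r.std()+1e-4]; f=np.polyfit(pts[:,1],pts[:,0],1)
print("far edge",len(pts),r.std(),"yaw",-np.degrees(np.arctan(f[0])),f)
q=[]
for x in np.arange(.44,.6,.004):
    rI=int((-(x-.516)+.2)/st); prof=cv2.GaussianBlur(sat[rI:rI+1],(9,1),0)[0]
    cc=np.arange(int(.32/st),int(.39/st)); k=cc[np.argmax(prof[cc+6]-prof[cc])]+3
    q.append((x,-.1025+.2-k*st))
q=np.array(q); e=np.polyfit(q[:,0],q[:,1],1)
for _ in range(3):
    r=q[:,1]-np.polyval(e,q[:,0]); q=q[np.abs(r)<2*r.std()+1e-4]; e=np.polyfit(q[:,0],q[:,1],1)
print("-y edge",len(q),r.std(),"yaw",np.degrees(np.arctan(e[0])),e)
yw=-np.arctan(f[0]);A=np.array([[1,-f[0]],[-e[0],1]]);cn=np.linalg.solve(A,[f[1],e[1]])
print("corner",cn,"centre",cn+np.array([-np.cos(yw)*.11-np.sin(yw)*.15,-np.sin(yw)*.11+np.cos(yw)*.15]))
from scipy.spatial.transform import Rotation as R
print(R.from_quat(bot.state()["ee_rot"]).as_matrix().round(3))
E
```

```text
[ 0.5194 -0.1033] -49.41 8.846596577715708
[ 0.5242 -0.1005] -48.92 13.074125428396552
far edge 50 0.0006661433101284212 yaw -1.0817653890259984 [0.01888261 0.63385177]
-y edge 40 0.012311196699678588 yaw 9.914580228655877 [ 0.17479017 -0.35194021]
corner [ 0.62928317 -0.24194769] centre [ 0.52213466 -0.08989771]
[[ 0.231 -0.    -0.973]
 [ 0.973 -0.002  0.231]
 [-0.002 -1.    -0.   ]]
```

Call:
step_arm:
  gripper: [1,1,1,1,1,1,1,1,1,1]
  offset:
    - [-0.023,-0.0036,-0.037]
    - [-0.023,-0.0036,-0.037]
    - [-0.023,-0.0036,-0.037]
    - [-0.023,-0.0036,-0.037]
    - [-0.023,-0.0036,-0.037]
    - [-0.023,-0.0036,-0.037]
    - [-0.023,-0.0036,-0.037]
    - [-0.023,-0.0036,-0.037]
    - [-0.023,-0.0036,-0.037]
    - [-0.023,-0.0036,-0.037]
  turn:
    - [0,0,0]
    - [0,0,0]
    - [0,0,0]
    - [0,0,0]
    - [0,0,0]
    - [0,0,0]
    - [0,0,0]
    - [0,0,0]
    - [0,0,0]
    - [0,0,0]
  grip_force: 20

```text
t: 1.1
position: [0.452, 0.2973, 0.2502]
ee_rot: [-0.555, -0.438, 0.439, 0.555]
contact_force: [0.9, 0.6, -0.5]
opening: -0.0
```

```bash
cat >> h.py <<'E'
from scipy.spatial.transform import Rotation as Ro
def now():
    s=bot.state(); M=Ro.from_quat(s["ee_rot"]).as_matrix()
    return s,M,np.degrees(np.arctan2(M[1,0],M[0,0]))
def rep(c=None):
    s,M,y=now(); print("t",round(s["t"],2),"pos",s["position"].round(4) if hasattr(s["position"],"round") else np.round(s["position"],4),"xyaw",round(y,2),"down",M[:,1].round(3),"F",np.round(s["contact_force"],2),"M",np.round(s["moment"],2),"open",round(float(s["opening"]),4))
def goto(p,yaw=None):
    s,M,y=now(); d=M.T@(np.array(p)-s["position"]); print("tool offset",d.round(4),"norm",np.linalg.norm(d).round(4), "turn y", None if yaw is None else round(-(yaw-y),2))
E
python3 - <<'E'
from h import *
rep();goto([.534,-.166,.20],11)
T=load("top0");k=.64
print(atz(T,np.array([(498,262)])*k,.124),atz(T,np.array([(498,321)])*k,.1))
E
```

```text
t 1.1 pos [0.452  0.2973 0.2502] xyaw 76.67 down [-0.001 -0.    -1.   ] F [ 0.9   0.62 -0.5 ] M [ 0.02 -0.05  0.  ] open -0.0
tool offset [-0.4319  0.0503 -0.1867] norm 0.4732 turn y 65.67
[[ 0.57767375 -0.22945129  0.124     ]] [[ 0.44890235 -0.22360552  0.1       ]]
```

Call:
step_arm:
  gripper: [1,1,1,1,1,1,1,1,1,1]
  offset:
    - [-0.0432,0.005,-0.0187]
    - [-0.0432,0.005,-0.0187]
    - [-0.0432,0.005,-0.0187]
    - [-0.0432,0.005,-0.0187]
    - [-0.0432,0.005,-0.0187]
    - [-0.0432,0.005,-0.0187]
    - [-0.0432,0.005,-0.0187]
    - [-0.0432,0.005,-0.0187]
    - [-0.0432,0.005,-0.0187]
    - [-0.0432,0.005,-0.0187]
  turn:
    - [0,0,0]
    - [0,0,0]
    - [0,0,0]
    - [0,0,0]
    - [0,0,0]
    - [0,0,0]
    - [0,0,0]
    - [0,0,0]
    - [0,0,0]
    - [0,0,0]

```text
t: 2.1
position: [0.5332, -0.1664, 0.1998]
ee_rot: [-0.554, -0.438, 0.439, 0.555]
contact_force: [1.6, 0.4, 0.3]
opening: 0.0
```

Call:
step_arm:
  gripper: [1,1,1,1,1,1,1,1,1,1]
  offset:
    - [0,0,0]
    - [0,0,0]
    - [0,0,0]
    - [0,0,0]
    - [0,0,0]
    - [0,0,0]
    - [0,0,0]
    - [0,0,0]
    - [0,0,0]
    - [0,0,0]
  turn:
    - [0,7,0]
    - [0,7,0]
    - [0,7,0]
    - [0,7,0]
    - [0,7,0]
    - [0,7,0]
    - [0,7,0]
    - [0,7,0]
    - [0,7,0]
    - [0,2.6,0]

```text
t: 3.1
position: [0.5331, -0.1642, 0.1999]
ee_rot: [-0.704, -0.067, 0.067, 0.704]
contact_force: [0.8, 0.8, -0.1]
opening: 0.0003
```

```bash
python3 - <<'E'
from h import *
rep();goto([.534,-.166,.13],11)
p=[]
for n in("top","scene"):
    d=bot.get_image(n); np.savez(f"pics/{n}1.npz",**d)
    o=ortho(d,.53,-.13,.1065,.12,400); p.append(o)
cv2.imwrite("pics/o2.png",np.hstack(p))
E
```

```text
t 3.1 pos [ 0.5331 -0.1642  0.1999] xyaw 10.87 down [-0.001  0.    -1.   ] F [ 0.85  0.79 -0.12] M [ 0.06 -0.02  0.01] open 0.0003
tool offset [ 0.0006  0.0699 -0.0019] norm 0.0699 turn y -0.13
```

View pics/o2.png

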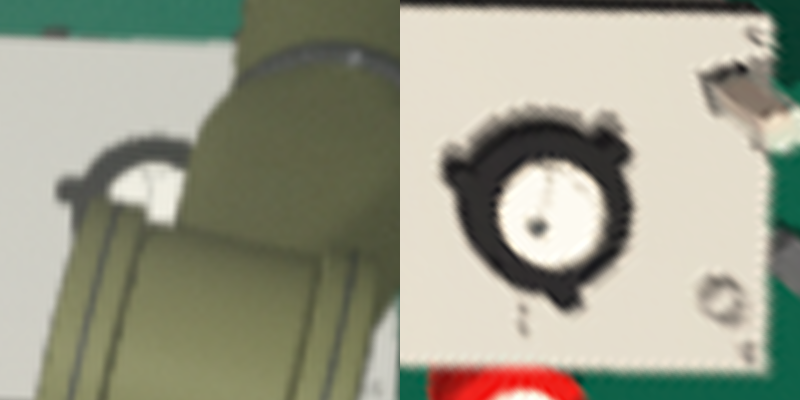

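Call:
step_arm:
  gripper: [1,1,1,1]
  offset:
    - [0.0006,0.025,-0.002]
    - [0,0.025,0]
    - [0,0.02,0]
    - [0,0,0]
  turn:
    - [0,0,0]
    - [0,0,0]
    - [0,0,0]
    - [0,0,0]

```text
t: 3.6
position: [0.5322, -0.1656, 0.1278]
ee_rot: [-0.703, -0.067, 0.071, 0.705]
contact_force: [-0.2, -0.8, 0.9]
opening: 0.0001
```

Call:
step_arm:
  gripper: [1,1,1,1,1,1]
  offset:
    - [0,0.002,0]
    - [0,0.002,0]
    - [0,0.002,0]
    - [0,0.002,0]
    - [0,0,0]
    - [0,0,0]
  turn:
    - [0,0,0]
    - [0,0,0]
    - [0,0,0]
    - [0,0,0]
    - [0,0,0]
    - [0,0,0]

```text
t: 4.2
position: [0.5345, -0.1663, 0.1224]
ee_rot: [-0.704, -0.068, 0.068, 0.704]
contact_force: [-0.5, 0.3, -0.2]
opening: -0.0004
```

```bash
python3 - <<'E'
from h import *
rep()
d=bot.get_image("scene"); np.savez("pics/scene2.npz",**d)
s=now()[0]["position"]; print(proj(d,[s-[0,0,.011],[.522,-.102,.1065]]))
u,v=proj(d,[[.53,-.12,.11]])[0].astype(int)
cv2.imwrite("pics/s2.png",cv2.resize(d["image"][v-55:v+45,u-66:u+66],None,fx=6,fy=6,interpolation=cv2.INTER_CUBIC)); print(u-66,v-55)
E
```

```text
t 4.2 pos [ 0.5345 -0.1663  0.1224] xyaw 11.07 down [ 0.  0. -1.] F [-0.46  0.27 -0.22] M [-0.01 -0.01  0.03] open -0.0004
[[210.79298999 174.69957504]
 [229.2219485  182.45674287]]
156 125
```

View pics/s2.png

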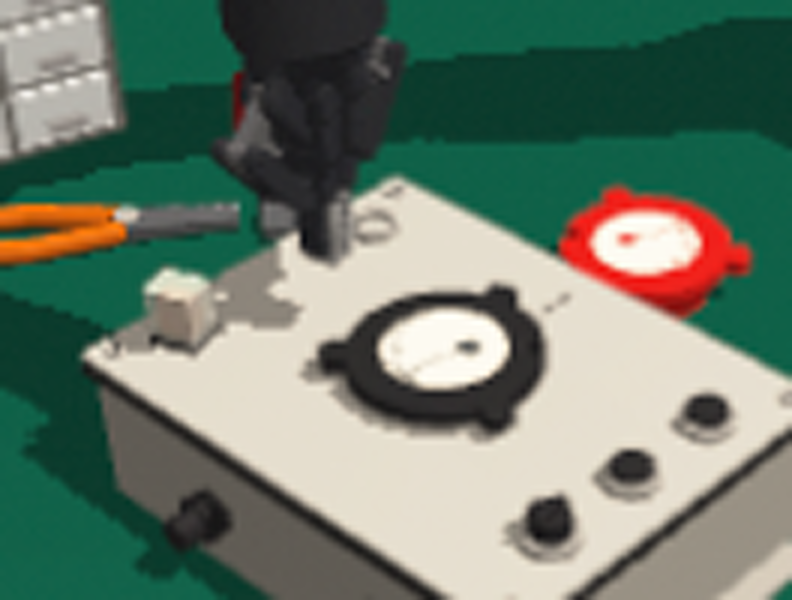

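Call:
step_arm:
  gripper: [1,1,1,1,1,1,1,1]
  offset:
    - [0,0.002,0]
    - [0,0.002,0]
    - [0,0.002,0]
    - [0,0.002,0]
    - [0,0.001,0]
    - [0,0.001,0]
    - [0,0,0]
    - [0,0,0]
  turn:
    - [0,0,0]
    - [0,0,0]
    - [0,0,0]
    - [0,0,0]
    - [0,0,0]
    - [0,0,0]
    - [0,0,0]
    - [0,0,0]

```text
t: 5.05
position: [0.5344, -0.1663, 0.1123]
ee_rot: [-0.704, -0.068, 0.068, 0.704]
contact_force: [-0.1, -0.0, -0.4]
opening: -0.0
```

```bash
python3 - <<'E'
from h import *
rep()
d=bot.get_image("scene"); np.savez("pics/scene3.npz",**d)
s=now()[0]["position"]
g=load("scene0")["image"].astype(int)
df=np.abs(d["image"].astype(int)-g).sum(2)
for v in range(155,185): print(v,''.join('#' if x>250 else '+' if x>90 else '.' for x in df[v,190:240]))
M=now()[1]
print(proj(d,[s+M@[a,.011,b] for a in(-.0145,.0145) for b in(-.011,.011)]).round(1))
E
```

```text
t 5.05 pos [ 0.5344 -0.1663  0.1123] xyaw 11.06 down [ 0.  0. -1.] F [-0.06 -0.   -0.4 ] M [0.01 0.03 0.02] open -0.0
155 ...+++++..+++++++++++++++.........................
156 .....++++..++++++++++++++.........................
157 ......+++.+++++++++++++++.........................
158 .......+++#+++++++++++++++........................
159 .........++++++++++++++##+........................
160 .........++++++++++++###+.........................
161 ..........+++++++++#####+.........................
162 ..............+++######+.+........................
163 ...............+#######+..........................
164 ................########+.........................
165 ...........++#+.#########+........................
166 ..........++##+.########++........................
167 ........++####+.########+.........................
168 ......++##+##++.########+.........................
169 ....++####+###+.+######+#.........................
170 ...+####+######+.+#####++.........................
171 .++#####+#####++..++##+...........................
172 .+#++#######+++...................................
173 .++#########+.....................................
174 .+#++#######+.....................................
175 .+#+.######+##+...................................
176 .+###########+###+................................
177 ..#+#########+###+................................
178 ..+##+###+##+#+##++...............................
179 ..+#+++++++##+++++................................
180 ..+#++.....+++.+..................................
181 .++++.............................................
182 .++...............................................
183 ..................................................
184 ..................................................
[[210.9 173.9]
 [216.8 176. ]
 [205.3 178.9]
 [211.3 181. ]]
```

Call:
step_arm:
  gripper: [1,1,1,1,1,1,1]
  offset:
    - [0,0.001,0]
    - [0,0.001,0]
    - [0,0.001,0]
    - [0,0.001,0]
    - [0,0.001,0]
    - [0,0.001,0]
    - [0,0,0]
  turn:
    - [0,0,0]
    - [0,0,0]
    - [0,0,0]
    - [0,0,0]
    - [0,0,0]
    - [0,0,0]
    - [0,0,0]

```text
t: 5.8
position: [0.5343, -0.1663, 0.1061]
ee_rot: [-0.704, -0.068, 0.068, 0.704]
contact_force: [0.3, -0.3, 0.0]
opening: 0.0001
```

```bash
python3 - <<'E'
from h import *
rep()
E
```

```text
t 5.8 pos [ 0.5343 -0.1663  0.1061] xyaw 11.07 down [-0.  0. -1.] F [ 0.31 -0.3   0.02] M [-0.08  0.01  0.01] open 0.0001
```

Call:
step_arm:
  gripper: [1,1,1,1,1,1,1,1]
  offset:
    - [0,0.001,0]
    - [0,0.001,0]
    - [0,0.001,0]
    - [0,0.001,0]
    - [0,0.0005,0]
    - [0,0.0005,0]
    - [0,0.0005,0]
    - [0,0,0]
  turn:
    - [0,0,0]
    - [0,0,0]
    - [0,0,0]
    - [0,0,0]
    - [0,0,0]
    - [0,0,0]
    - [0,0,0]
    - [0,0,0]

```text
t: 6.6
position: [0.5344, -0.1663, 0.1007]
ee_rot: [-0.704, -0.068, 0.068, 0.704]
contact_force: [-0.2, 0.2, 0.0]
opening: 0.0007
```

```bash
python3 - <<'E'
from h import *
rep()
d=bot.get_image("scene"); np.savez("pics/scene4.npz",**d)
g=load("scene0")["image"].astype(int)
df=np.abs(d["image"].astype(int)-g).sum(2)
for v in range(160,185): print(v,''.join('#' if x>250 else '+' if x>90 else '.' for x in df[v,190:240]))
E
```

```text
t 6.6 pos [ 0.5344 -0.1663  0.1007] xyaw 11.06 down [-0.  0. -1.] F [-0.23  0.19  0.01] M [0.07 0.03 0.01] open 0.0007
160 .....++++.++++++++++######+.......................
161 .......+.++++++++++#######........................
162 .........++++++++#######++........................
163 ..........+++++########+..........................
164 ...........++###########+.........................
165 ...........+#############+........................
166 ..........++#############+........................
167 ........++#+#+###########+........................
168 ......++#####+###########+........................
169 ....++#+##+###+########+#+........................
170 ...+#####################.........................
171 .++##+####+#+############+........................
172 .+##+##+#######+#########+........................
173 .++########+##+++#######+.........................
174 .+#+#++#######+...++###+..........................
175 .+###+.##+####+......++...........................
176 .+########+#+#+##+................................
177 ..#+######++++####+...............................
178 ..+##+###+##+++###+...............................
179 ..++#++++++#######++..............................
180 ..+###++...++##+++................................
181 .+###++......+++..................................
182 +++++++...........................................
183 +++...............................................
184 ..................................................
```

Call:
step_arm:
  gripper: [1,1,1,1,1]
  offset:
    - [0,0.001,0]
    - [0,0.001,0]
    - [0,0.001,0]
    - [0,0.001,0]
    - [0,0,0]
  turn:
    - [0,0,0]
    - [0,0,0]
    - [0,0,0]
    - [0,0,0]
    - [0,0,0]

```text
t: 7.15
position: [0.5343, -0.1663, 0.0966]
ee_rot: [-0.704, -0.068, 0.068, 0.704]
contact_force: [-0.2, -0.3, -0.0]
opening: 0.0002
```

Call:
step_arm:
  gripper: [1,1]
  offset:
    - [0,0.001,0]
    - [0,0,0]
  turn:
    - [0,0,0]
    - [0,0,0]

```text
t: 7.35
position: [0.5344, -0.1662, 0.0956]
ee_rot: [-0.704, -0.068, 0.068, 0.704]
contact_force: [-0.2, 0.8, 0.0]
opening: 0.0
```

```bash
python3 - <<'E'
from h import *
rep()
E
```

```text
t 7.35 pos [ 0.5344 -0.1662  0.0956] xyaw 11.07 down [-0.  0. -1.] F [-0.23  0.8   0.03] M [-0.03  0.01 -0.02] open 0.0
```

```bash
python3 - <<'E'
from h import *
d=bot.get_image("scene"); np.savez("pics/scene5.npz",**d)
s=now()[0]["position"]; M=now()[1]
im=cv2.resize(d["image"][125:225,156:288],None,fx=6,fy=6,interpolation=cv2.INTER_CUBIC)
for P,c in((s,(0,0,255)),(s+[0,0,-.0056],(255,0,0)),(np.array([.5223,-.1025,.1075]),(0,255,0))):
    u=(proj(d,[P])[0]-[156,125]+.5)*6; cv2.drawMarker(im,tuple(u.astype(int).tolist()),c,0,12,1)
cv2.imwrite("pics/s5.png",im)
E
```

```text
(no output)
```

View pics/s5.png

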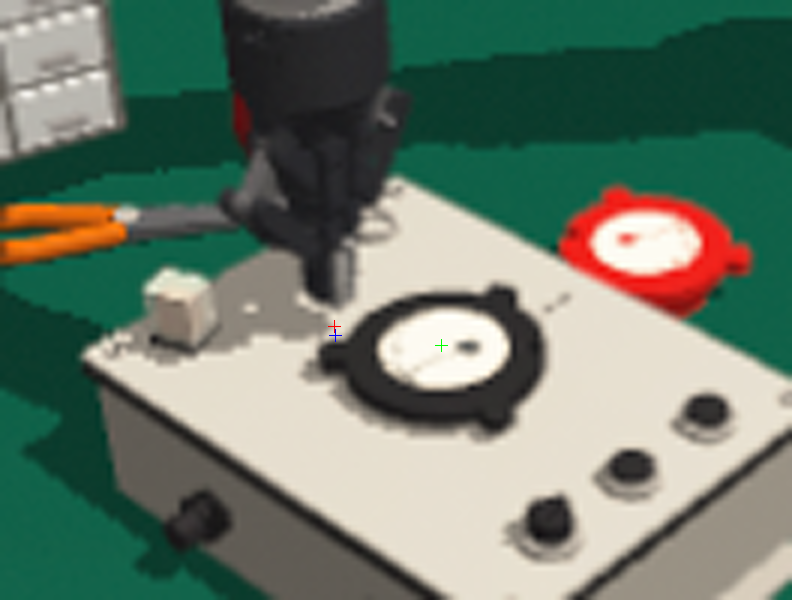

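Call:
step_arm:
  gripper: [1,1,1,1,1,1]
  offset:
    - [0,0.001,0]
    - [0,0.001,0]
    - [0,0.001,0]
    - [0,0.001,0]
    - [0,0.001,0]
    - [0,0,0]
  turn:
    - [0,0,0]
    - [0,0,0]
    - [0,0,0]
    - [0,0,0]
    - [0,0,0]
    - [0,0,0]

```text
t: 8.0
position: [0.5343, -0.1663, 0.0906]
ee_rot: [-0.704, -0.068, 0.068, 0.704]
contact_force: [-0.9, 0.2, 0.1]
opening: 0.0001
```

Call:
step_arm:
  gripper: [1,1,1,1]
  offset:
    - [0,0.001,0]
    - [0,0.001,0]
    - [0,0.001,0]
    - [0,0,0]
  turn:
    - [0,0,0]
    - [0,0,0]
    - [0,0,0]
    - [0,0,0]

```text
t: 8.4
position: [0.5343, -0.1663, 0.0876]
ee_rot: [-0.704, -0.068, 0.068, 0.704]
contact_force: [-0.5, 0.7, -0.3]
opening: 0.0003
```

```bash
python3 - <<'E'
from h import *
rep()
d=bot.get_image("scene")
g=load("scene0")["image"].astype(int)
df=np.abs(d["image"].astype(int)-g).sum(2)
for v in range(164,184): print(v,''.join('#' if x>250 else '+' if x>90 else '.' for x in df[v,190:240]))
E
```

```text
t 8.4 pos [ 0.5343 -0.1663  0.0876] xyaw 11.06 down [-0.  0. -1.] F [-0.46  0.67 -0.27] M [ 0.02 -0.   -0.03] open 0.0003
164 ......+++..++############+........................
165 ........+..+##############........................
166 .........+################........................
167 ........+##############+++........................
168 ......++#################+........................
169 ....++#++++############+#+........................
170 ...+###+###++#++#########+........................
171 .++##+###+##+#++#########+........................
172 .+##+++##+###############++.......................
173 .++++######+###+#########+........................
174 .+#+#####++#+##+#########+........................
175 .+#+++#+++###++##########+........................
176 .+##++##+#+#++###########+........................
177 ..++###+#+++############+.........................
178 ..+#+++##+##+##+#+####++..........................
179 ..++##+++++#+#######++............................
180 ..+##+##+++++#+#####+++...........................
181 .++#++#+++...+++#++++.............................
182 ++#+#+##++......+.................................
183 +#+#+++++.........................................
```

Call:
step_arm:
  gripper: [1,1,1,1]
  offset:
    - [0,0.001,0]
    - [0,0.001,0]
    - [0,0.001,0]
    - [0,0,0]
  turn:
    - [0,0,0]
    - [0,0,0]
    - [0,0,0]
    - [0,0,0]

```text
t: 8.85
position: [0.5343, -0.1662, 0.0846]
ee_rot: [-0.704, -0.068, 0.068, 0.704]
contact_force: [0.7, 0.9, -0.1]
opening: 0.0002
```

Call:
step_arm:
  gripper: [1,1,1]
  offset:
    - [0,0.001,0]
    - [0,0.001,0]
    - [0,0,0]
  turn:
    - [0,0,0]
    - [0,0,0]
    - [0,0,0]

```text
t: 9.15
position: [0.5343, -0.1663, 0.0826]
ee_rot: [-0.704, -0.068, 0.068, 0.704]
contact_force: [-0.2, -0.7, -1.1]
opening: -0.0
```

Call:
step_arm:
  gripper: [1,1,1]
  offset:
    - [0,0.001,0]
    - [0,0.001,0]
    - [0,0,0]
  turn:
    - [0,0,0]
    - [0,0,0]
    - [0,0,0]

```text
t: 9.45
position: [0.5343, -0.1662, 0.0806]
ee_rot: [-0.704, -0.068, 0.068, 0.704]
contact_force: [-0.0, -0.2, 0.5]
opening: 0.0004
```

Call:
step_arm:
  gripper: [1,1,1]
  offset:
    - [0,0.001,0]
    - [0,0.001,0]
    - [0,0,0]
  turn:
    - [0,0,0]
    - [0,0,0]
    - [0,0,0]

```text
t: 9.75
position: [0.5343, -0.1663, 0.0786]
ee_rot: [-0.704, -0.068, 0.068, 0.704]
contact_force: [0.2, -0.1, -0.5]
opening: 0.0001
```

Call:
step_arm:
  gripper: [1,1,1]
  offset:
    - [0,0.001,0]
    - [0,0.001,0]
    - [0,0,0]
  turn:
    - [0,0,0]
    - [0,0,0]
    - [0,0,0]

```text
t: 10.05
position: [0.5343, -0.1663, 0.0766]
ee_rot: [-0.704, -0.068, 0.068, 0.704]
contact_force: [0.2, -0.2, -0.1]
opening: 0.0001
```

```bash
python3 - <<'E'
from h import *
rep()
d=bot.get_image("scene");np.savez("pics/scene6.npz",**d)
g=load("scene0")["image"].astype(int)
df=np.abs(d["image"].astype(int)-g).sum(2)
for v in range(170,188): print(v,''.join('#' if x>250 else '+' if x>90 else '.' for x in df[v,190:240]))
cv2.imwrite("pics/s6.png",cv2.resize(d["image"][140:210,166:258],None,fx=8,fy=8,interpolation=cv2.INTER_CUBIC))
E
```

```text
t 10.05 pos [ 0.5343 -0.1663  0.0766] xyaw 11.07 down [-0.  0. -1.] F [ 0.16 -0.18 -0.15] M [0.03 0.06 0.07] open 0.0001
170 ...+++#+#################+........................
171 .++++####+###############+........................
172 .++#++#++#+##############++.......................
173 .+++#++##+#+#############++.......................
174 .++++#####+#++###########+........................
175 .+#++++++##+##+##########++.......................
176 .+#++####+++++###########++.......................
177 ..#+#####+..++#+#########+........................
178 ..++++#+#+##++++#########+........................
179 ..++##+##++#+#+#########++........................
180 ..++#++#++++#+##########+.........................
181 .+++++##++#++++++#++##++..........................
182 ++#++###++#+....++++..............................
183 +#++++#+##++......................................
184 +###+++++++.......................................
185 +++++.............................................
186 ..................................................
187 ..................................................
```

View pics/s6.png

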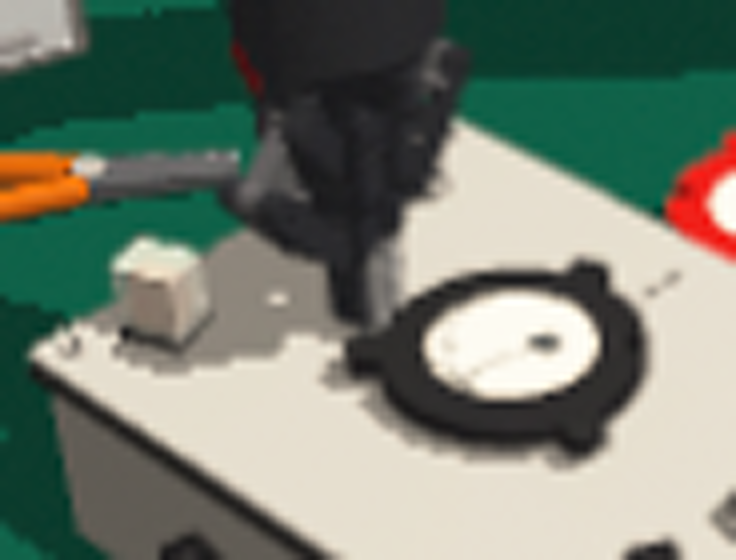

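Call:
step_arm:
  gripper: [1,1,1]
  offset:
    - [0,0.001,0]
    - [0,0.001,0]
    - [0,0,0]
  turn:
    - [0,0,0]
    - [0,0,0]
    - [0,0,0]

```text
t: 10.4
position: [0.5343, -0.1663, 0.0746]
ee_rot: [-0.704, -0.068, 0.068, 0.704]
contact_force: [-0.5, -0.0, 0.7]
opening: 0.0003
```

Call:
step_arm:
  gripper: [1,1,1]
  offset:
    - [0,0.001,0]
    - [0,0.001,0]
    - [0,0,0]
  turn:
    - [0,0,0]
    - [0,0,0]
    - [0,0,0]

```text
t: 10.7
position: [0.5345, -0.1663, 0.0731]
ee_rot: [-0.704, -0.068, 0.068, 0.704]
contact_force: [0.0, 0.3, 3.9]
opening: 0.0002
```

Call:
step_arm:
  gripper: [1,1,1]
  offset:
    - [0,-0.003,0]
    - [0,-0.003,0]
    - [0,0,0]
  turn:
    - [0,0,0]
    - [0,0,0]
    - [0,0,0]

```text
t: 11.0
position: [0.5347, -0.1664, 0.0791]
ee_rot: [0.704, 0.068, -0.068, -0.704]
contact_force: [-0.2, 0.3, -0.9]
opening: -0.0002
```

Call:
step_arm:
  gripper: [1,1,1,1,1,1,1,1,1,1]
  offset:
    - [0.0034,0,0.0001]
    - [0.0034,0,0.0001]
    - [0.0034,0,0.0001]
    - [0.0034,0,0.0001]
    - [0.0034,0,0.0001]
    - [0.0034,0,0.0001]
    - [0.0034,0,0.0001]
    - [0.0034,0,0.0001]
    - [0.0034,0,0.0001]
    - [0,0,0]
  turn:
    - [0,-3,0]
    - [0,-3,0]
    - [0,-3,0]
    - [0,-3,0]
    - [0,-3,0]
    - [0,-3,0]
    - [0,-3,0]
    - [0,-3,0]
    - [0,-3,0]
    - [0,0,0]

```text
t: 12.0
position: [0.5585, -0.1578, 0.0781]
ee_rot: [0.669, 0.227, -0.232, -0.668]
contact_force: [-4.6, -6.2, 0.1]
opening: 0.0002
```

```bash
python3 - <<'E'
from h import *
rep();s=now()[0]["position"]
v=s[:2]-[.522,-.102]; print("r",np.hypot(*v),"ang",np.degrees(np.arctan2(v[1],v[0])))
d=bot.get_image("scene");np.savez("pics/scene7.npz",**d)
print(fit(load("scene0"),[.524,-.1,np.radians(-49)])); p,c=fit(d,[.524,-.1,np.radians(-35)]);print(p,np.degrees(p[2]),c)
E
```

```text
t 12.0 pos [ 0.5585 -0.1578  0.0781] xyaw 37.93 down [-0.006 -0.004 -1.   ] F [-4.6  -6.19  0.1 ] M [-1.31  0.92  0.02] open 0.0002
r 0.06666814236444109 ang -56.852989374675154
(array([ 0.52351791, -0.10081342, -0.85256524]), np.float64(11.7485417753589))
[ 0.52517447 -0.10031215 -0.69030574] -39.55160543278302 34.18527810787091
```

Call:
step_arm:
  gripper: [1,1,1,1]
  offset:
    - [0,0,0]
    - [0,0,0]
    - [0,0,0]
    - [0,0,0]
  turn:
    - [0,0,0]
    - [0,0,0]
    - [0,0,0]
    - [0,0,0]

```text
t: 12.45
position: [0.5585, -0.1577, 0.0782]
ee_rot: [0.67, 0.227, -0.232, -0.668]
contact_force: [-5.3, -6.0, -0.1]
opening: 0.0
```

```bash
python3 - <<'E'
from h import *
rep()
d=bot.get_image("scene");np.savez("pics/scene8.npz",**d)
u,v=proj(d,[[.522,-.1,.1]])[0].astype(int)
a=cv2.resize(d["image"][v-40:v+30,u-45:u+45],None,fx=8,fy=8,interpolation=cv2.INTER_CUBIC)
cv2.imwrite("pics/s8.png",a)
E
```

```text
t 12.45 pos [ 0.5585 -0.1577  0.0782] xyaw 37.87 down [-0.006 -0.004 -1.   ] F [-5.3  -5.99 -0.12] M [-1.4   0.9   0.06] open 0.0
```

View pics/s8.png

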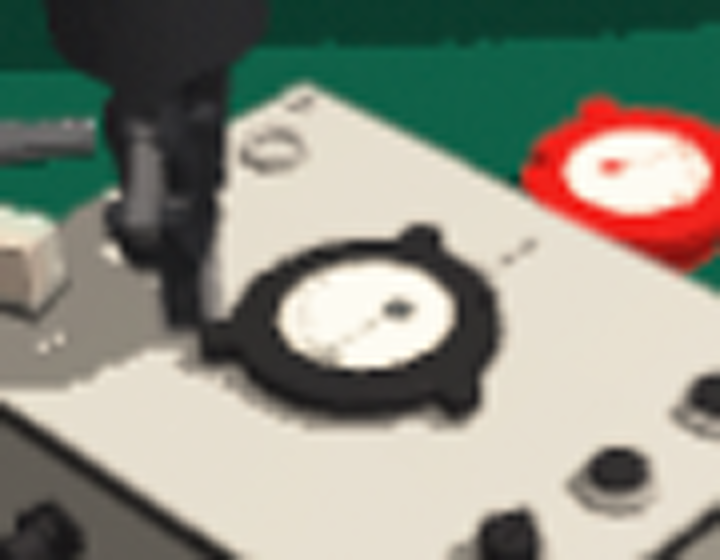

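Call:
step_arm:
  gripper: [1,1,1,1]
  offset:
    - [0.0023,0,0]
    - [0.0023,0,0]
    - [0,0,0]
    - [0,0,0]
  turn:
    - [0,-2,0]
    - [0,-2,0]
    - [0,0,0]
    - [0,0,0]

```text
t: 12.9
position: [0.5619, -0.1554, 0.0782]
ee_rot: [0.661, 0.25, -0.255, -0.66]
contact_force: [-4.8, -7.4, -0.6]
opening: -0.0001
```

```bash
sed -i 's/def fit(d,p0,zb=.0965):/def fit(d,p0,zb=.0965,tool=None):/; s/^    def cost(p,out=False):/    if tool is not None:\n        for z in np.linspace(.0,.1,30):\n            q2=proj(d,[[tool[0],tool[1],tool[2]+.017+z]])[0]-lo; w\&=np.hypot(xx-q2[0],yy-q2[1])>7\n    def cost(p,out=False):/' h.py
python3 - <<'E'
from h import *
rep();s=now()[0]["position"]
v=s[:2]-[.522,-.102]; print("r",np.hypot(*v),"ang",np.degrees(np.arctan2(v[1],v[0])))
d=bot.get_image("scene");np.savez("pics/scene9.npz",**d)
for n,t in(("scene0",s),("scene8",[.5585,-.1577,.0782]),("scene9",s)):
    p,c=fit(load(n),[.524,-.1,np.radians(-43)],tool=t);print(n,p[:2].round(4),np.degrees(p[2]).round(2),round(c,2))
E
```

```text
t 12.9 pos [ 0.5619 -0.1554  0.0782] xyaw 41.85 down [-0.006 -0.005 -1.   ] F [-4.84 -7.45 -0.57] M [-1.54  0.94  0.05] open -0.0001
r 0.06661747596728858 ang -53.24784552107435
scene0 [ 0.5235 -0.1008] -48.39 12.21
scene8 [ 0.5254 -0.0999] -38.77 11.34
scene9 [ 0.5254 -0.0998] -35.54 11.63
```

Call:
step_arm:
  gripper: [1,1,1,1,1,1,1,1,1,1]
  offset:
    - [0.0034,0,0.0001]
    - [0.0034,0,0.0001]
    - [0.0034,0,0.0001]
    - [0.0034,0,0.0001]
    - [0.0034,0,0.0001]
    - [0.0034,0,0.0001]
    - [0.0034,0,0.0001]
    - [0.0034,0,0.0001]
    - [0,0,0]
    - [0,0,0]
  turn:
    - [0,-3,0]
    - [0,-3,0]
    - [0,-3,0]
    - [0,-3,0]
    - [0,-3,0]
    - [0,-3,0]
    - [0,-3,0]
    - [0,-3,0]
    - [0,0,0]
    - [0,0,0]

```text
t: 13.95
position: [0.5799, -0.1338, 0.0785]
ee_rot: [0.595, 0.383, -0.386, -0.592]
contact_force: [-0.6, -6.8, -0.1]
opening: -0.0002
```

```bash
python3 - <<'E'
from h import *
rep();s=now()[0]["position"]
v=s[:2]-[.522,-.102]; print("r",np.hypot(*v),"ang",np.degrees(np.arctan2(v[1],v[0])))
d=bot.get_image("scene");np.savez("pics/scene10.npz",**d)
p,c=fit(d,[.524,-.1,np.radians(-13)],tool=s);print(p[:2].round(4),np.degrees(p[2]).round(2),round(c,2))
# lid edges (from scene0, ortho z=.09): yaw from dark edge line on +x side and lid/green boundary
E
```

```text
t 13.95 pos [ 0.5799 -0.1338  0.0785] xyaw 65.87 down [-0.002 -0.006 -1.   ] F [-0.64 -6.78 -0.14] M [-1.57  0.21  0.04] open -0.0002
r 0.0660734591987926 ang -28.73346252156311
[ 0.5246 -0.1006] -11.29 16.17
```

```bash
cat > edges.py <<'E'
from h import *
def edges(n,c0,yaw0):
    d=load(n); g=d["image"][...,2].astype(np.float32)  # red: lid bright, green low
    R=np.array([[np.cos(yaw0),-np.sin(yaw0)],[np.sin(yaw0),np.cos(yaw0)]])
    for nm,nrm,L,H in(("+x",(1,0),.11,.13),("-x",(-1,0),.11,.13),("+y",(0,1),.15,.09),("-y",(0,-1),.15,.09)):
        nrm=np.array(nrm);tg=np.array([-nrm[1],nrm[0]]);t=np.arange(-H,H,.003);s=np.arange(-.012,.012,.0005)
        P=c0+((L+s)[None,:,None]*nrm+t[:,None,None]*tg)@R.T
        m=proj(d,np.c_[P.reshape(-1,2),np.full(P.size//2,.09)]).astype(np.float32).reshape(len(t),len(s),2)
        v=cv2.GaussianBlur(cv2.remap(g,m[...,0],m[...,1],cv2.INTER_LINEAR),(0,0),2)
        gr=np.abs(np.gradient(v,axis=1)); w=gr**2; e=(w*s).sum(1)/w.sum(1)
        ok=np.ones(len(t),bool)
        for _ in range(5):
            f=np.polyfit(t[ok],e[ok],1); r=e-np.polyval(f,t); ok=np.abs(r)<max(2*r[ok].std(),2e-4)
        print(n,nm,"yaw",round(np.degrees(yaw0+np.arctan(f[0])),2),"off mm",round(f[1]*1e3,2),"sd",(r[ok].std()*1e3).round(2),ok.sum(),len(t))
    # scribed line
    for rr in np.arange(.058,.086,.002):
        t=np.arange(-.010,.010,.0004); P=c0+(np.c_[np.full(len(t),-rr),t])@R.T
        m=proj(d,np.c_[P,np.full(len(t),.09)]).astype(np.float32).reshape(1,-1,2)
        v=cv2.remap(d["image"].mean(2).astype(np.float32),m[...,0],m[...,1],cv2.INTER_LINEAR)[0]
        w=np.clip(np.median(v)-v-6,0,None); 
        if w.sum()>20: print("  r",rr.round(3),"t mm",(1e3*(w*t).sum()/w.sum()).round(2),"depth",w.max().round(0))
edges("top0",np.array([.5205,-.103]),np.radians(-1.5))
edges("scene0",np.array([.5225,-.1013]),np.radians(-1.5))
E
python3 edges.py
```

```text
top0 +x yaw -1.82 off mm 0.42 sd 0.26 87 87
top0 -x yaw -1.68 off mm 2.61 sd 0.21 87 87
top0 +y yaw -1.81 off mm 8.23 sd 0.14 44 60
top0 -y yaw -1.93 off mm 0.28 sd 0.18 52 60
  r 0.058 t mm -7.27 depth 53.0
  r 0.06 t mm -7.08 depth 31.0
  r 0.062 t mm -5.97 depth 8.0
  r 0.064 t mm -2.41 depth 4.0
  r 0.066 t mm -1.23 depth 2.0
  r 0.068 t mm 0.48 depth 5.0
  r 0.07 t mm 1.07 depth 9.0
  r 0.072 t mm 1.17 depth 12.0
  r 0.074 t mm 1.16 depth 14.0
  r 0.076 t mm 0.86 depth 11.0
  r 0.078 t mm 0.29 depth 11.0
  r 0.08 t mm -0.01 depth 12.0
  r 0.082 t mm -0.1 depth 12.0
  r 0.084 t mm -0.11 depth 12.0
scene0 +x yaw -1.64 off mm 1.01 sd 0.09 81 87
scene0 -x yaw -1.62 off mm 2.19 sd 0.3 72 87
scene0 +y yaw -1.68 off mm 3.26 sd 0.05 55 60
scene0 -y yaw -1.65 off mm 0.89 sd 0.34 44 60
  r 0.06 t mm -7.82 depth 5.0
  r 0.062 t mm -7.09 depth 17.0
  r 0.064 t mm -6.67 depth 30.0
  r 0.066 t mm -6.8 depth 27.0
  r 0.068 t mm -7.11 depth 12.0
  r 0.072 t mm 0.64 depth 16.0
  r 0.074 t mm 0.3 depth 34.0
  r 0.076 t mm -0.05 depth 38.0
  r 0.078 t mm -0.4 depth 19.0
  r 0.08 t mm 0.02 depth 11.0
  r 0.082 t mm 0.9 depth 17.0
  r 0.084 t mm 0.83 depth 27.0
```

Call:
step_arm:
  gripper: [1,1,1,1,1]
  offset:
    - [0.0029,0,0.0001]
    - [0.0029,0,0.0001]
    - [0.0029,0,0.0001]
    - [0,0,0]
    - [0,0,0]
  turn:
    - [0,-2.5,0]
    - [0,-2.5,0]
    - [0,-2.5,0]
    - [0,0,0]
    - [0,0,0]

```text
t: 14.5
position: [0.5834, -0.1257, 0.0786]
ee_rot: [0.568, 0.421, -0.424, -0.566]
contact_force: [0.4, -7.9, -0.2]
opening: -0.0004
```

```bash
cat > m.py <<'E'
import sys
from h import *
rep();s=now()[0]["position"]
v=s[:2]-[.522,-.102]; print("r",np.hypot(*v),"ang",np.degrees(np.arctan2(v[1],v[0])))
d=bot.get_image("scene");np.savez(f"pics/{sys.argv[1]}.npz",**d)
for zo in (0,-.001):
    p,c=fit(d,[.524,-.1,np.radians(float(sys.argv[2]))],zb=.0965+zo,tool=s if len(sys.argv)<4 else None);print(p[:2].round(4),np.degrees(p[2]).round(2),round(c,2))
E
python3 m.py scene11 -3
```

```text
t 14.5 pos [ 0.5834 -0.1257  0.0786] xyaw 73.36 down [-0.001 -0.006 -1.   ] F [ 0.36 -7.91 -0.21] M [-1.61  0.05  0.01] open -0.0004
r 0.06585057481306109 ang -21.089525869751764
[ 0.5242 -0.1004] -4.15 16.69
[ 0.5233 -0.1014] -3.79 16.79
```

Call:
step_arm:
  gripper: [1,1,1,1]
  offset:
    - [0.0011,0,0]
    - [0.0011,0,0]
    - [0,0,0]
    - [0,0,0]
  turn:
    - [0,-0.9,0]
    - [0,-0.9,0]
    - [0,0,0]
    - [0,0,0]

```text
t: 14.95
position: [0.584, -0.1242, 0.0786]
ee_rot: [0.562, 0.429, -0.433, -0.559]
contact_force: [0.1, -8.5, -0.5]
opening: 0.0002
```

Call:
step_arm:
  gripper: [1,1,1,1,1,1,1]
  offset:
    - [-0.005,0,0]
    - [-0.006,0,-0.001]
    - [-0.006,0,-0.002]
    - [0,0,0]
    - [0,-0.03,0]
    - [0,-0.03,0]
    - [0,0,0]
  turn:
    - [0,0,0]
    - [0,0,0]
    - [0,0,0]
    - [0,0,0]
    - [0,0,0]
    - [0,0,0]
    - [0,0,0]

```text
t: 15.65
position: [0.5865, -0.1353, 0.1425]
ee_rot: [0.561, 0.434, -0.43, -0.558]
contact_force: [0.4, 0.8, 0.8]
opening: -0.0
```

```bash
python3 m.py scene12 -2; python3 - <<'E'
from h import *
d=load("scene12")
p,c=fit(d,[.524,-.1,np.radians(-2)]);print(p,np.degrees(p[2]),c)
u,v=proj(d,[[.522,-.1,.1]])[0].astype(int)
cv2.imwrite("pics/s12.png",cv2.resize(d["image"][v-40:v+30,u-45:u+45],None,fx=8,fy=8,interpolation=cv2.INTER_CUBIC))
E
```

```text
t 15.65 pos [ 0.5865 -0.1353  0.1425] xyaw 75.38 down [ 0.008 -0.    -1.   ] F [0.4  0.75 0.83] M [ 0.02 -0.03  0.01] open -0.0
r 0.07260862015911708 ang -27.30558765694519
[ 0.5245 -0.0999] -1.83 13.66
[ 0.5233 -0.1011] -2.26 13.71
[ 0.52469182 -0.09996911 -0.0367728 ] -2.1069261740030787 13.840448535654287
```

View pics/s12.png

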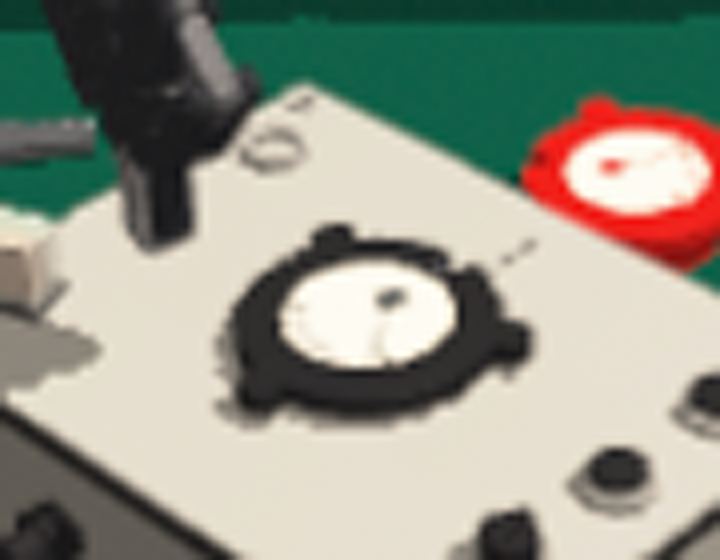

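```bash
python3 - <<'E'
from h import *
goto([.522,-.102,.15],88.3)
E
```

```text
tool offset [ 0.0163 -0.0096  0.0694] norm 0.0719 turn y -12.92
```

Call:
step_arm:
  gripper: [0.1,0.1,0.1,0.1,0.1,0.1,0.1]
  offset:
    - [0.0054,-0.0035,0.0231]
    - [0.0054,-0.0035,0.0231]
    - [0.0054,-0.0035,0.0231]
    - [0,0,0]
    - [0,0,0]
    - [0,0,0]
    - [0,0,0]
  turn:
    - [0,0,0]
    - [0,0,0]
    - [0,0,0]
    - [0,-6.5,0]
    - [0,-6.5,0]
    - [0,0,0]
    - [0,0,0]

```text
t: 16.4
position: [0.52, -0.1023, 0.1486]
ee_rot: [-0.507, -0.492, 0.492, 0.508]
contact_force: [0.0, 0.8, 0.3]
opening: 0.0771
```

```bash
python3 - <<'E'
from h import *
rep();goto([.522,-.102,.11],88.3)
E
```

```text
t 16.4 pos [ 0.52   -0.1023  0.1486] xyaw 88.22 down [-0.001  0.001 -1.   ] F [0.01 0.78 0.31] M [-0.02 -0.01 -0.06] open 0.0771
tool offset [ 0.0003  0.0386 -0.002 ] norm 0.0386 turn y -0.08
```

Call:
step_arm:
  gripper: [0.14,0.14,0.14,0.14]
  offset:
    - [0,0.013,-0.002]
    - [0,0.013,0]
    - [0,0.013,0]
    - [0,0,0]
  turn:
    - [0,0,0]
    - [0,0,0]
    - [0,0,0]
    - [0,0,0]

```text
t: 16.8
position: [0.521, -0.1024, 0.108]
ee_rot: [-0.506, -0.492, 0.494, 0.508]
contact_force: [-0.0, 0.6, -0.2]
opening: 0.0732
```

Call:
step_arm:
  gripper: [0.14,0.14,0.14,0.14,0.14]
  offset:
    - [0,0.002,0]
    - [0,0.002,0]
    - [0,0.002,0]
    - [0,0.002,0]
    - [0,0,0]
  turn:
    - [0,0,0]
    - [0,0,0]
    - [0,0,0]
    - [0,0,0]
    - [0,0,0]

```text
t: 17.3
position: [0.5224, -0.1026, 0.1022]
ee_rot: [-0.507, -0.493, 0.493, 0.507]
contact_force: [-0.6, 0.1, -0.1]
opening: 0.0735
```

```bash
python3 - <<'E'
from h import *
rep()
d=bot.get_image("scene");np.savez("pics/scene13.npz",**d)
cv2.imwrite("pics/s13.png",cv2.resize(d["image"][130:215,180:285],None,fx=7,fy=7,interpolation=cv2.INTER_CUBIC))
E
```

```text
t 17.3 pos [ 0.5224 -0.1026  0.1022] xyaw 88.35 down [-0.  0. -1.] F [-0.63  0.08 -0.07] M [ 0.03 -0.    0.  ] open 0.0735
```

View pics/s13.png

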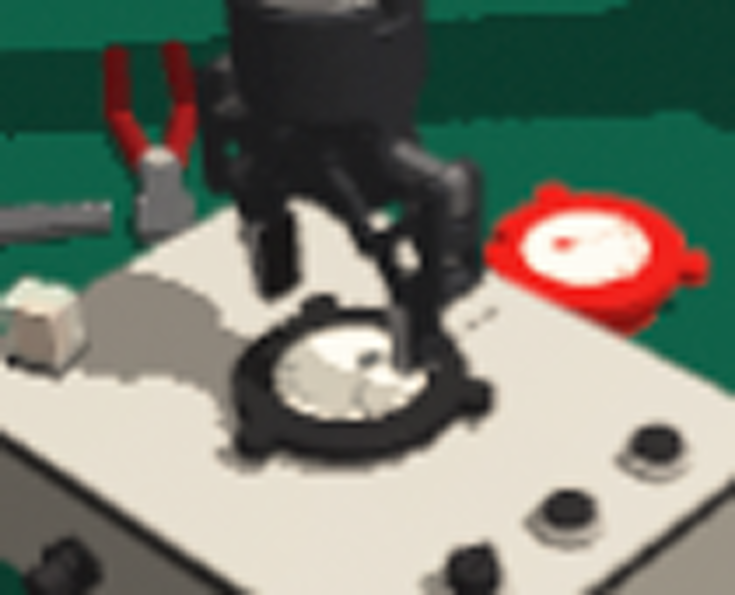

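Call:
step_arm:
  gripper: [0.14,0.14,0.14,0.14,0.14,0.14,0.14]
  offset:
    - [0,0.004,0]
    - [0,0.004,0]
    - [0,0.003,0]
    - [0,0.003,0]
    - [0,0.002,0]
    - [0,0.002,0]
    - [0,0,0]
  turn:
    - [0,0,0]
    - [0,0,0]
    - [0,0,0]
    - [0,0,0]
    - [0,0,0]
    - [0,0,0]
    - [0,0,0]

```text
t: 18.05
position: [0.5223, -0.1025, 0.084]
ee_rot: [-0.507, -0.493, 0.493, 0.507]
contact_force: [-0.1, 0.4, 0.9]
opening: 0.0732
```

Call:
step_arm:
  gripper: [0.14,0.14,0.14]
  offset:
    - [0,0.001,0]
    - [0,0.001,0]
    - [0,0,0]
  turn:
    - [0,0,0]
    - [0,0,0]
    - [0,0,0]

```text
t: 18.35
position: [0.5224, -0.1026, 0.0822]
ee_rot: [-0.507, -0.493, 0.493, 0.507]
contact_force: [-0.1, 0.6, 0.8]
opening: 0.0734
```

Call:
step_arm:
  gripper: [0.14,0.14,0.14]
  offset:
    - [0,0.001,0]
    - [0,0.001,0]
    - [0,0,0]
  turn:
    - [0,0,0]
    - [0,0,0]
    - [0,0,0]

```text
t: 18.65
position: [0.5226, -0.1026, 0.0804]
ee_rot: [0.507, 0.493, -0.493, -0.507]
contact_force: [-0.9, 0.0, 2.0]
opening: 0.0736
```

Call:
step_arm:
  gripper: [0.14,0.14]
  offset:
    - [0,0.001,0]
    - [0,0,0]
  turn:
    - [0,0,0]
    - [0,0,0]

```text
t: 18.85
position: [0.5225, -0.1026, 0.0795]
ee_rot: [0.507, 0.493, -0.493, -0.507]
contact_force: [-0.3, 0.2, 3.3]
opening: 0.0738
```

Call:
step_arm:
  gripper: [0.14,0.14]
  offset:
    - [0,0.001,0]
    - [0,0,0]
  turn:
    - [0,0,0]
    - [0,0,0]

```text
t: 19.05
position: [0.5225, -0.1026, 0.0785]
ee_rot: [0.507, 0.493, -0.493, -0.507]
contact_force: [-0.9, 0.1, 3.8]
opening: 0.0734
```

Call:
step_arm:
  gripper: [0.14,0.14]
  offset:
    - [0,0.001,0]
    - [0,0,0]
  turn:
    - [0,0,0]
    - [0,0,0]

```text
t: 19.25
position: [0.5225, -0.1026, 0.0772]
ee_rot: [0.507, 0.493, -0.493, -0.507]
contact_force: [0.4, -0.4, 0.3]
opening: 0.0734
```

```bash
python3 - <<'E'
from h import *
rep()
E
```

```text
t 19.25 pos [ 0.5225 -0.1026  0.0772] xyaw 88.36 down [ 0.  0. -1.] F [ 0.43 -0.41  0.34] M [-0.08 -0.06 -0.04] open 0.0734
```

Call:
step_arm:
  gripper: [0.14,0.14]
  offset:
    - [0,0.001,0]
    - [0,0,0]
  turn:
    - [0,0,0]
    - [0,0,0]

```text
t: 19.45
position: [0.5225, -0.1026, 0.0761]
ee_rot: [-0.507, -0.493, 0.493, 0.507]
contact_force: [0.3, -0.9, 0.3]
opening: 0.0736
```

```bash
python3 - <<'E'
from h import *
rep()
d=bot.get_image("scene");np.savez("pics/scene14.npz",**d)
cv2.imwrite("pics/s14.png",cv2.resize(d["image"][140:215,185:280],None,fx=8,fy=8,interpolation=cv2.INTER_CUBIC))
E
```

```text
t 19.45 pos [ 0.5225 -0.1026  0.0761] xyaw 88.36 down [ 0.  0. -1.] F [ 0.33 -0.88  0.34] M [-0.13 -0.01  0.03] open 0.0736
```

View pics/s14.png

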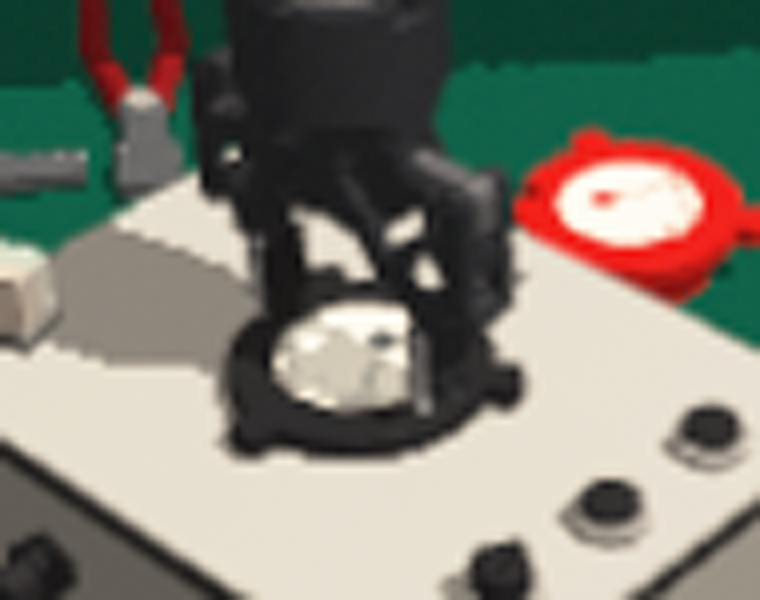

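Call:
step_arm:
  gripper: [0.14,0.14]
  offset:
    - [0,0.001,0]
    - [0,0,0]
  turn:
    - [0,0,0]
    - [0,0,0]

```text
t: 19.7
position: [0.5223, -0.1025, 0.075]
ee_rot: [-0.507, -0.493, 0.493, 0.507]
contact_force: [0.6, -0.3, -0.3]
opening: 0.0731
```

Call:
step_arm:
  gripper: [0.14,0.14]
  offset:
    - [0,0.001,0]
    - [0,0,0]
  turn:
    - [0,0,0]
    - [0,0,0]

```text
t: 19.9
position: [0.5224, -0.1025, 0.0744]
ee_rot: [-0.507, -0.493, 0.493, 0.507]
contact_force: [-0.7, -0.9, 2.9]
opening: 0.0735
```

```bash
python3 - <<'E'
from h import *
rep()
for n,a in(("scene12",-2),("scene14",-2)):
  d=load(n)
  for zb in(.0965,.0945,.0925,.09):
    p,c=fit(d,[.524,-.1,np.radians(a)],zb=zb);print(n,zb,p[:2].round(4),np.degrees(p[2]).round(2),round(c,2))
E
```

```text
t 19.9 pos [ 0.5224 -0.1025  0.0744] xyaw 88.36 down [-0.  0. -1.] F [-0.73 -0.91  2.93] M [-0.07  0.16 -0.02] open 0.0735
scene12 0.0965 [ 0.5247 -0.1   ] -2.11 13.84
scene12 0.0945 [ 0.5225 -0.102 ] -2.02 14.04
scene12 0.0925 [ 0.5202 -0.1044] -2.12 13.46
scene12 0.09 [ 0.5178 -0.1065] -2.07 13.59
scene14 0.0965 [ 0.5265 -0.0992] 0.38 48.0
scene14 0.0945 [ 0.5246 -0.1012] 0.77 47.47
scene14 0.0925 [ 0.5229 -0.1029] 0.33 44.86
scene14 0.09 [ 0.5204 -0.1052] 0.16 42.98
```

Call:
step_arm:
  gripper: [0.14,0.14,0.14]
  offset:
    - [0,0.0007,0]
    - [0,0.0005,0]
    - [0,0,0]
  turn:
    - [0,0,0]
    - [0,0,0]
    - [0,0,0]

```text
t: 20.2
position: [0.5224, -0.1025, 0.0743]
ee_rot: [0.507, 0.493, -0.493, -0.507]
contact_force: [-3.8, 0.5, 15.4]
opening: 0.0736
```

```bash
python3 - <<'E'
from h import *
rep()
E
```

```text
t 20.2 pos [ 0.5224 -0.1025  0.0743] xyaw 88.36 down [ 0. -0. -1.] F [-3.82  0.46 15.37] M [ 0.14  0.72 -0.  ] open 0.0736
```

Call:
step_arm:
  gripper: [0.14,0.14,0.14,0.14,0.14,0.14,0.14,0.14,0.14,0.14]
  offset:
    - [0,-0.003,0]
    - [0,-0.01,0]
    - [0,-0.03,0]
    - [0,-0.04,0]
    - [0,-0.04,0]
    - [0.045,0,0]
    - [0.048,0,0]
    - [0.048,0,0]
    - [0.048,0,0]
    - [0.045,0,0]
  turn:
    - [0,0,0]
    - [0,0,0]
    - [0,0,0]
    - [0,0,0]
    - [0,0,0]
    - [0,0,0]
    - [0,0,0]
    - [0,0,0]
    - [0,0,0]
    - [0,0,0]

```text
t: 21.2
position: [0.5289, 0.1338, 0.1966]
ee_rot: [-0.507, -0.493, 0.493, 0.507]
contact_force: [0.7, 1.5, 0.6]
opening: 0.0731
```

Call:
step_arm:
  gripper: [0.14,0.14,0.14]
  offset:
    - [0.045,0,0]
    - [0.045,0,0]
    - [0,0,0]
  turn:
    - [0,0,0]
    - [0,0,0]
    - [0,0,0]

```text
t: 21.5
position: [0.5302, 0.2315, 0.1969]
ee_rot: [-0.502, -0.498, 0.493, 0.506]
contact_force: [-0.6, -0.5, 0.8]
opening: 0.0735
```

```bash
python3 - <<'E'
from h import *
rep(); im=[]
k=[[.516,-.1025],[.5225,-.1013]]
for i,n in enumerate(("top","scene")):
    d=bot.get_image(n);np.savez(f"pics/{n}20.npz",**d)
    for m,e in ((n+"0",-48.5),(n+"20",-1.7)):
        for zb in(.0965,.09):
            p,c=fit(load(m),[.522,-.102,np.radians(e)],zb=zb);print(m,zb,p[:2].round(4),np.degrees(p[2]).round(2),round(c,2))
d=load("scene20");t=load("top20")
a=cv2.resize(d["image"][145:215,185:275],(800,600)[:1]+(622,),interpolation=cv2.INTER_CUBIC)
b=cv2.resize(t["image"][160:215,245:325],(560,385),interpolation=cv2.INTER_CUBIC)
a=cv2.resize(d["image"][150:210,185:275],(800,533),interpolation=cv2.INTER_CUBIC)[:, :]
o=np.hstack([cv2.resize(d["image"][150:215,192:267],(450,390),interpolation=cv2.INTER_CUBIC),cv2.resize(t["image"][155:220,252:310],(348,390),interpolation=cv2.INTER_CUBIC)])
cv2.imwrite("pics/fin.png",o)
E
```

```text
t 21.5 pos [0.5302 0.2315 0.1969] xyaw 89.02 down [ 0.001  0.008 -1.   ] F [-0.56 -0.51  0.77] M [-0.    0.06  0.01] open 0.0735
top0 0.0965 [ 0.5194 -0.1032] -49.4 9.27
top0 0.09 [ 0.5209 -0.1035] -49.25 9.59
top20 0.0965 [ 0.5203 -0.102 ] -1.06 24.18
top20 0.09 [ 0.5216 -0.1025] -1.05 24.01
scene0 0.0965 [ 0.5234 -0.1007] -48.14 12.1
scene0 0.09 [ 0.5174 -0.1072] -48.8 12.69
scene20 0.0965 [ 0.5296 -0.0946] -1.48 30.6
scene20 0.09 [ 0.5238 -0.1009] -1.68 31.41
```

View pics/fin.png

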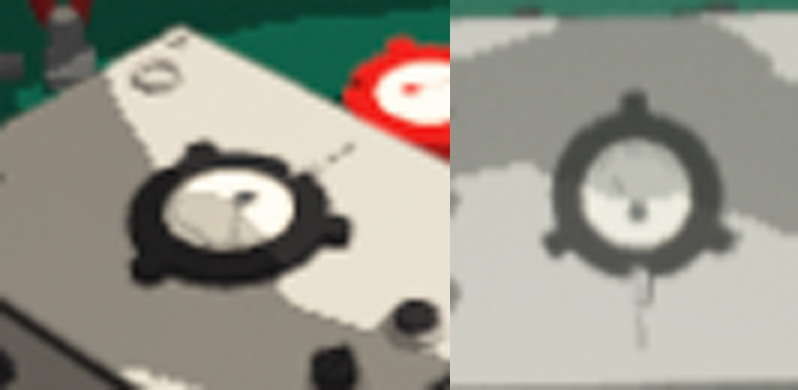

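```bash
python3 -c "
from rig import bot
print(bot.finish_job())"
```

```text
the job is handed in; nothing more can be done
None
```

The meter is turned, pressed in, and appears to sit flush, and I handed the job in at about 21.5 s. I pushed it round by one lug from about -49° to -2° (box at about -1.7°). I then pressed the bezel ring with both open fingers, keeping off the glass.

**Checks that agree:**
- **Travel:** From first contact the bezel went down about 6.5 mm. The force dropped suddenly on the way, which I took as the catches snapping in. It then came to a hard stop at 15 N.
- **Scene camera:** The final fit matches the earlier meter centre only if the bezel is down on the lid (within 0.5 mm). Assuming it still stands proud puts the centre about 8 mm off. Yaw is -1.7°, in line with the key.
- **Close view:** The last picture shows the notch on the key and no shadow gap under the bezel.

**Checks that disagreed:**
- **Tip position:** The shut fingertips first touched the lid about 17 mm above the reported TCP, not 11 mm ahead of it as the text says. I worked from touch instead.
- **Turning force:** Pushing the lug took 7–9 N against the stated 1–6 N.
- **Pressing force:** I read only about 4 N before the snap, against the stated 8–18 N. I only read force at the end of each move, so a higher peak may have been missed.
- **Top camera:** It gave a final yaw of -1.1°, and the arm's shadow made the last fits poorer.

I touched nothing else on the bench or lid, apart from one light touch of about 4 N on bare lid to find the fingertip height. I did not compare the loose parts' positions before and after.

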